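# Pulse cinnamon in a bayonet-lid grinder

## Task

Load the cordless spice grinder and hold it on pulse: drop the two pieces of cinnamon bark from the saucer into its bowl, one at a time, then set the lid on with its two lugs in the gaps of the collar and turn it clockwise about halfway to where it would click into lock, never as far as that click. Finish while holding the lid there against its return spring; do not let go. Leave the glass dish, teaspoon and loose spice jar where they stand.

Things in the scene. Friction and masses are not known exactly. Their poses are not given: they have to be found in the camera images.
- grinder: cordless spice grinder, firmly fixed on the worktop, 96 mm in diameter, 118 mm high without its lid; steel body, grey bayonet collar on top. Origin: centre of its underside, z up, x towards one of the collar's two gaps
- grinder_bowl (a point): centre of the floor of the grinder's bowl, 58 mm above the worktop, where a small cutter (to 66 mm) stands. The bowl is a round bore 62 mm wide; its edge lies 104 mm above the worktop, 14 mm below the collar's rim
- grinder_mouth (a point): centre of the collar's rim, 118 mm above the worktop; axes as the grinder's. The collar is open 73 mm wide between its lips (lip 6 mm thick)
- collar_gap (a point): middle of one of the two gaps in the collar's lip, at rim height, 39 mm from the axis on the grinder's +x side; the other is opposite, on -x. Each gap is 46 degrees wide. On the rim a wide white mark stands by each gap; clockwise from it follow a dot at 36 degrees (pulse, halfway) and a double bar at 72 degrees (lock)
- pulse_ring (a joint): switch ring in the collar, pushed by the lid's lugs: rad, 0 at rest, grows as the seated lid turns clockwise seen from above. After some 8 degrees of play it follows the lid: reads about 0.14 rad less than the lid's turn. A spring turns it back (0.06 N m at rest, 0.11 halfway). Stiffer from ring 0.75, it clicks near 0.95 (lid 62 degrees) and rests locked at 1.09 (lid 70). Halfway: lid 36 degrees, ring 0.5
- lid: black lid, 86 mm in diameter, 44 mm high, 0.08 to 0.17 kg, at first upright on the worktop. Origin: centre of its underside, z up. A plug 69 mm wide, 12.5 mm deep has at its foot two lugs, at +x and -x, 18 mm wide, 5 mm high, reaching 40 mm from the axis. Above it a cap, top at z 20 mm. Seated (cap on the rim) its origin is 105.5 mm above the worktop; with lugs on the lip 12.5 mm higher
- lid_bar (a point): middle of the lid's grip bar, on its axis, 32 mm above the lid's underside; axes as the lid's. The bar runs along the lid's x, in line with the lugs: 62 mm long, 22 mm wide, from 20 to 44 mm above the underside. The lid fits either way round; it enters with the lugs within about 7 degrees of the gaps and its axis within 1.5 mm
- cinnamon_a: piece of cinnamon bark lying on the saucer, a double scroll 38 mm long (x), 17 mm wide (y), 10 mm thick (z), 12 g. Origin: centre of its underside
- cinnamon_b: the other piece of cinnamon bark, the same in size, about 50 mm beside the first
- saucer: white saucer with a green rim, 150 mm in diameter, 17 mm high, loose on the worktop; its floor is 10 to 12 mm above the worktop. Origin: centre of its underside
- glass_dish: fluted glass dish, 110 mm wide, 42 mm high. Origin: centre of its underside. Bystander
- teaspoon: teaspoon lying on the worktop, 130 mm long (x). Origin: centre of its underside. Bystander
- spice_b: loose spice jar with a green cap, 46 mm in diameter, 106 mm high. Origin: centre of its underside. Bystander
Mind the look-alikes: they are no part of the job. What is shaped like the cinnamon_b but orange is not meant.

How it is judged:
By the outcome, as a careful person would: the job done as asked, in the order asked, and still so for the second after the job is handed in, while the arm keeps its last pose, push and grip.
It also fails if it takes over 64 s, if anything falls off the work surface, if the arm or the gripper's body presses on something with over 40 N, if the wrist force passes 120 N, or if a joint passes its speed limit or range.

## Robot

A 6-joint arm with a two-finger parallel gripper is mounted at the origin on a cart in front of the work surface, level with it; the furniture and walls round the work are solid. World frame = base frame: x ahead of the robot, y to its left, z up, the work surface at z = 0. Lengths are in mm, angles in degrees, forces in N, time in s.
With the tool pointing down it reaches from about 300 to 850 mm from the base axis. Payload 4.2 kg.
Tool frame: the origin (TCP) lies at the very end of the fingers, on their centre line; the grasp point (between the pads) lies 19 mm behind it; z points along the fingers, y is the line along which they close (so a half turn about z gives the same grasp; the last joint's range is limited). The gripper opens to 91 mm and grips with 3 to 60 N. Pads are 32 mm wide; open, the fingers measure 118 mm over their backs; the gripper's body (76 mm by 178 mm) begins 60 mm behind the grasp point.
Start: joints at [66.406, 18.312, 89.639, -0, 72.044, -1.146], TCP at [219.569, 531.444, 213.976] pointing down, gripper open.
Joint ranges: [-177.97, 177.97], [-48.28, 115.42], [12.27, 149.76], [-77.06, 257.06], [2.81, 150.46], [-146.56, 146.56]. Speed limits (degrees/s): [147.25, 147.25, 180, 180, 180, 180].

## Interface

Orientations are given as [roll, pitch, yaw] about the fixed x, y, z axes, in that order (R = Rz(yaw) Ry(pitch) Rx(roll)).
In Python, from workcell import * gives the robot as it stands.
- The arm moves only by the tool move_arm, never from a script. Its argument "motion" is a list of rows, each a list of 3 entries, a list of its own where there are three numbers: the finger opening in mm, from 0 to 91.2, then the shift along the world's x, y, z in units of 25 mm (1.0 is 25 mm), then the turn, a rotation vector about the world's x, y, z in units of 4 degrees (1.0 is 4 degrees). In form: [[grip, [x, y, z], [ax, ay, az]], ...]. A call has 1 to 20 rows; each row shifts and turns the commanded pose from where the row before left it; what a row does not reach is not made up. A row lasts 1/12 s, in which the tool goes at most 41.7 mm and 7.16 degrees, less where a joint would pass 70% of its speed; a pose out of reach is approached as far as the arm can. A call with a number of a shift or a turn outside -1 to 1 is refused whole. A call with a gripper value outside its range is refused whole. The fingers move at their own pace and stop on an object; "grip_force" is the grip in N (left out, the last holds). Time passes only in rows, so rows that do not move let the fingers close. It gives the time, the measured TCP pose, the force, the opening and the grip force at its end, in the units of the state.
- state(): the state, without advancing time (a new reading comes with each control period).
- grab_frame(name): name is "side" or "top" or "wrist"; returns the picture (480x640x3 uint8, blue, green, red); there is no depth.
- camera_info(name): a dict with "fx", "fy", "cx", "cy" (pixels), "rvec" (rotation vector, rad) and "tvec" (3), from world to camera coordinates, as OpenCV has them. Camera axes: x right, y down, z forward; pixel columns grow to the right and rows downward; lengths in mm; the calibration is good to about 2 mm. The wrist camera is an equidistant fisheye: a pixel r from the principal point sees the ray r / f radians off the axis. A picture is of the moment at which its call begins: read the wrist's pose just before it. camera_info takes no time and is no camera call; for the wrist camera it gives the pose at the moment of the call.
- job_done(): hands the job in; it is judged then, once.
The state is a dict: "time_s": time; "qpos": joint angles; "qvel": joint speeds; "effort": joint torques, N m; "ee_pos": TCP position; "ee_rot": TCP orientation; "force": force on the tool from outside, world axes, zero at the start; "torque": the same for the moment, N m; "gripper_width": finger opening in mm; "gripper_force": force on a finger pad.
Only numpy, scipy, OpenCV 4.12 (cv2) and the standard library are available. Lean on these libraries where they do the work, as an engineer would, in place of code of your own. Each camera call takes 0.05 s, during which the arm holds its last target. There are 200 camera calls.

## Working session

There is one attempt and no reset: what is moved stays moved. The work goes in short steps, Python scripts to look and compute and a tool call to move; the robot and the scene stay as the last step left them, time stands still between calls to the robot, and variables do not carry over. Pictures are saved under pics/ and viewed, at most 10 in all, crops included, and the job is handed in when it is done.

Besides the shell and the picture viewer there is one more tool, called after "Call:" as name([rows], argument=value, ...), one row to a line, values as JSON. move_arm: Moves the arm, as the interface text tells. Shifts and turns lie within -1 to 1; 1 stands for 25 mm of shift or 4 degrees of turn. Its arguments: {"type":"object","properties":{"motion":{"type":"array","items":{"type":"array"}},"grip_force":{"type":"number"}},"required":["motion"]}

```bash
mkdir -p pics; ls
python3 - <<'E'
from workcell import *
import cv2,json
s=state();print({k:s[k] for k in('time_s','ee_pos','ee_rot','gripper_width','force')})
for n in("top","side","wrist"):
    c=camera_info(n);print(n,c)
    cv2.imwrite(f'pics/{n}0.png',grab_frame(n))
E
```

```text
pics
{'time_s': 0.0, 'ee_pos': array([219.35788479, 530.97007124, 213.09189642]), 'ee_rot': array([-1.79896703e+02, -1.49477997e-03,  1.57554520e+02]), 'gripper_width': 91.61551596840128, 'force': array([ 0.53928147, -0.30300042,  0.16139986])}
top {'fx': 477.7735124331063, 'fy': 477.7735124331063, 'cx': 322.608095064144, 'cy': 239.33351742926524, 'rvec': array([ 2.14171896, -2.15756339,  0.16593607]), 'tvec': array([-208.02117641,  523.62578007,  931.52508592])}
side {'fx': 535.9870843309067, 'fy': 535.9870843309067, 'cx': 323.95926228168213, 'cy': 234.09186671834314, 'rvec': array([ 2.07695464, -0.53522645,  0.32996992]), 'tvec': array([-558.60467192,  131.0738224 ,  854.77323818])}
wrist {'fx': 371.64829954431775, 'fy': 371.64829954431775, 'cx': 312.67652389968083, 'cy': 234.73619372714566, 'rvec': array([-2.43216779, -1.62493754, -0.20365001]), 'tvec': array([-575.17065006,  -28.58196579,  391.14074631])}
```

View pics/top0.png

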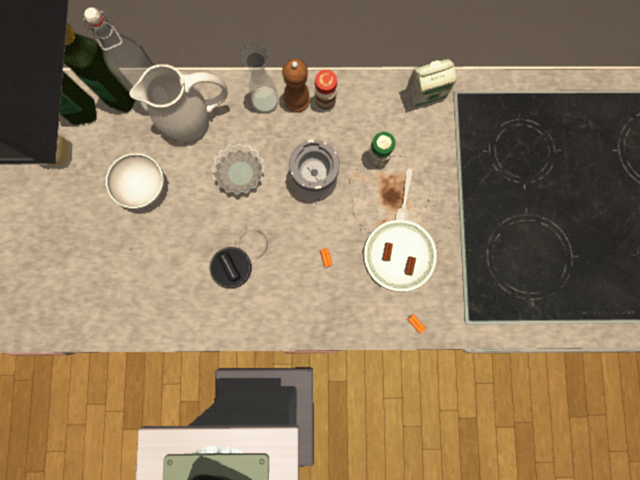

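View pics/side0.png

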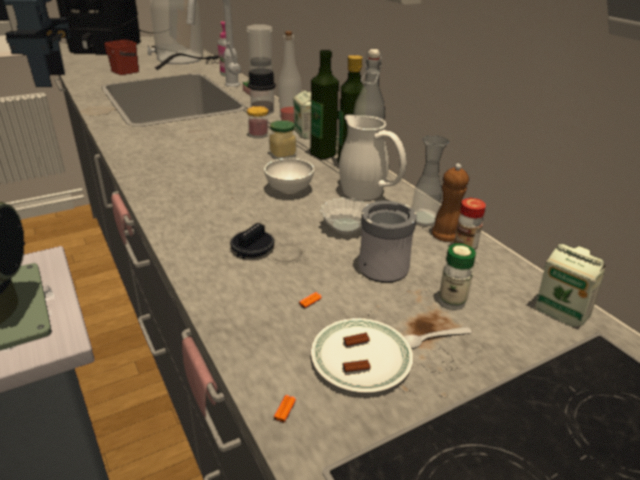

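The top view shows the grinder at about (314,168), the lid at (231,267), the saucer at (400,255) with brown cinnamon at (387,252) and (410,266), and orange look-alikes at (326,258) and (417,324). The side view agrees.

```bash
cat > h.py <<'E'
import numpy as np, cv2
from workcell import *
def ray(c,uv,fish=False):
    R=cv2.Rodrigues(np.array(c['rvec']))[0]; o=-R.T@c['tvec']
    d=np.array([(uv[0]-c['cx'])/c['fx'],(uv[1]-c['cy'])/c['fy'],1.])
    if fish:
        r=np.hypot(d[0],d[1]); d=np.array([np.sin(r)*d[0]/r,np.sin(r)*d[1]/r,np.cos(r)]) if r>1e-9 else d
    return o,R.T@d
def pt(c,uv,z,fish=False):
    o,d=ray(c,uv,fish); return o+d*(z-o[2])/d[2]
def px(c,P,fish=False):
    R=cv2.Rodrigues(np.array(c['rvec']))[0]; p=R@np.array(P,float)+c['tvec']
    if fish:
        r=np.hypot(p[0],p[1]); t=np.arctan2(r,p[2]); k=t/max(r,1e-9); return np.array([c['cx']+c['fx']*p[0]*k,c['cy']+c['fy']*p[1]*k])
    return np.array([c['cx']+c['fx']*p[0]/p[2],c['cy']+c['fy']*p[1]/p[2]])
def blobs(c,mask,z,lo,fish=False):
    n,l,st,ce=cv2.connectedComponentsWithStats(mask.astype(np.uint8)); out=[]
    for i in range(1,n):
        if st[i,4]<lo: continue
        uv=np.argwhere(l==i)[:,::-1]
        P=np.array([pt(c,q,z,fish)[:2] for q in uv]); w,V=np.linalg.eigh(np.cov(P.T)); a=V[:,1]
        out.append((ce[i].round(1),st[i,4],P.mean(0).round(1),np.degrees(np.arctan2(a[1],a[0]))%180,(np.sqrt(w*12)).round(1)))
    return out
E
python3 - <<'E'
from h import *
c=camera_info('top');im=cv2.imread('pics/top0.png').astype(int);b,g,r=im[...,0],im[...,1],im[...,2]
yy,xx=np.mgrid[:480,:640]
m=(r-b>25)&(r<140)&(np.hypot(xx-400,yy-255)<30)
print('cin');[print(x) for x in blobs(c,m,20,20)]
m=(r<60)&(np.hypot(xx-231,yy-267)<28)
print('lid');[print(x) for x in blobs(c,m,20,20)]
for n,uv,z in(('grind',(314,165),118),('saucer',(400,255),15),('dish',(238,170),40),('jar',(383,143),106),('spoon1',(408,172),5),('spoon2',(401,218),5)): print(n,pt(c,uv,z).round(0))
crop=cv2.imread('pics/top0.png')[125:300,200:440];cv2.imwrite('pics/crop.png',cv2.resize(crop,None,fx=3.3,fy=3.3,interpolation=cv2.INTER_CUBIC))
E
```

```text
cin
(array([386.1, 252.6]), np.int32(80), array([ 496.3, -343. ]), np.float64(169.77945821973205), array([15.1, 38.5]))
(array([408.8, 266. ]), np.int32(87), array([ 468.2, -388.9]), np.float64(167.470256198124), array([15. , 37.8]))
lid
(array([229.5, 266.8]), np.int32(962), array([469.3, -20.6]), np.float64(127.75115766874848), array([66.2, 68.2]))
grind [ 654. -196.  118.]
saucer [ 492. -372.   15.]
dish [668. -38.  40.]
jar [ 701. -331.  106.]
spoon1 [ 672. -397.    5.]
spoon2 [ 572. -379.    5.]
```

View pics/crop.png

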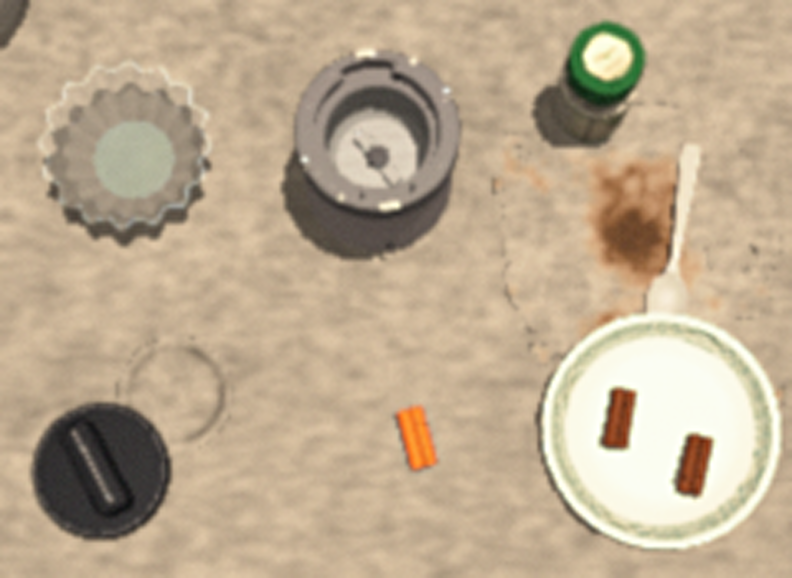

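The crop shows white gap marks at crop (366,53) and (389,205), dots clockwise of them at (414,62) and (342,196), and the lid bar running from (80,430) to (118,505). I'm moving over the lid now to take a wrist view on the way.

Call:
move_arm([
  [60,[0.44,-1,0.02],[0,0,0.14]],
  [60,[0.44,-1,0.02],[0,0,0.14]],
  [60,[0.44,-1,0.02],[0,0,0.14]],
  [60,[0.44,-1,0.02],[0,0,0.14]],
  [60,[0.44,-1,0.02],[0,0,0.14]],
  [60,[0.44,-1,0.02],[0,0,0.14]],
  [60,[0.44,-1,0.02],[0,0,0.14]],
  [60,[0.44,-1,0.02],[0,0,0.14]],
  [60,[0.44,-1,0.02],[0,0,0.14]],
  [60,[0.44,-1,0.02],[0,0,0.14]],
  [60,[0.44,-1,0.02],[0,0,0.14]],
  [60,[0.44,-1,0.02],[0,0,0.14]],
  [60,[0.44,-1,0.02],[0,0,0.14]],
  [60,[0.44,-1,0.02],[0,0,0.14]],
  [60,[0.44,-1,0.02],[0,0,0.14]],
  [60,[0.44,-1,0.02],[0,0,0.14]],
  [60,[0.44,-1,0.02],[0,0,0.14]],
  [60,[0.44,-1,0.02],[0,0,0.14]],
  [60,[0.44,-1,0.02],[0,0,0.14]],
  [60,[0.44,-1,0.02],[0,0,0.14]],
])

```text
time_s: 1.82
ee_pos: [439.7, 30.1, 223.9]
ee_rot: [180.0, -0.0, 168.8]
force: [-0.2, 0.4, 0.5]
gripper_width: 60.1
gripper_force: 0.0
```

Run:
```python
from h import *
import pickle
c=camera_info('wrist');im=grab_frame('wrist');s=state();print(s['time_s'],s['ee_pos'],s['ee_rot'])
o,d=ray(c,(c['cx'],c['cy']));print('cam',o,d)
cv2.imwrite('pics/w1.png',im);pickle.dump(c,open('w1.pkl','wb'))
# estimates from top crop
t=camera_info('top');f=lambda x,y,z:pt(t,(200+x/3.3,125+y/3.3),z)[:2]
A,B=f(366,53,118),f(389,205,118);v=A-B;print('grinder',(A+B)/2,np.degrees(np.arctan2(v[1],v[0])),np.linalg.norm(v))
A,B=f(80,430,44),f(118,505,44);v=A-B;print('bar',(A+B)/2,np.degrees(np.arctan2(v[1],v[0])),np.linalg.norm(v))
```

```text
1.8667 [441.9357373   26.43744756 223.99593279] [-1.79804599e+02  1.63641154e-01  1.68688936e+02]
cam [372.46125232  44.13779932 395.91342635] [ 0.24373341 -0.04822636 -0.96864247]
grinder [ 656.0418665  -196.59388477] 8.007543144123153 91.90917141102186
bar [467.40673488 -26.03590226] 27.604610722696176 51.63572258467741
```

View pics/w1.png

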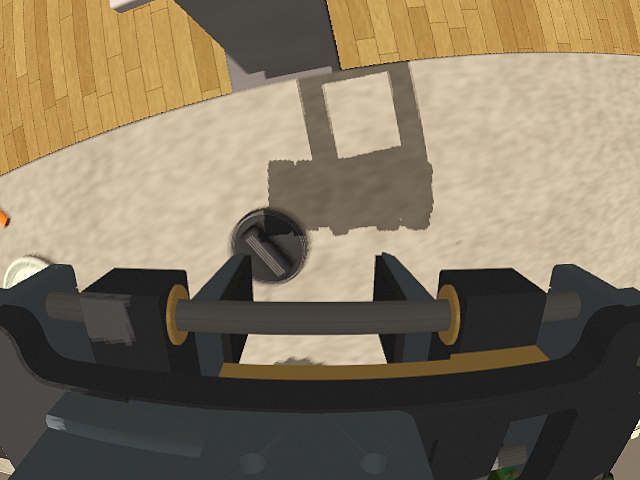

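The wrist view shows the lid at (270,245) with its bar from (248,230) to (287,275), consistent with the top view. Next I move above the saucer.

Call:
move_arm([
  [32,[0.1,-1,-0.2],[0,0,0]],
  [32,[0.1,-1,-0.2],[0,0,0]],
  [32,[0.1,-1,-0.2],[0,0,0]],
  [32,[0.1,-1,-0.2],[0,0,0]],
  [32,[0.1,-1,-0.2],[0,0,0]],
  [32,[0.1,-1,-0.2],[0,0,0]],
  [32,[0.1,-1,-0.2],[0,0,0]],
  [32,[0.1,-1,-0.2],[0,0,0]],
  [32,[0.1,-1,-0.2],[0,0,0]],
  [32,[0.1,-1,-0.2],[0,0,0]],
  [32,[0.1,-1,-0.2],[0,0,0]],
  [32,[0.1,-1,-0.2],[0,0,0]],
  [32,[0.1,-1,-0.2],[0,0,0]],
  [32,[0.1,-1,-0.2],[0,0,0]],
  [32,[0.1,-1,-0.2],[0,0,0]],
  [32,[0.1,-1,-0.2],[0,0,0]],
  [32,[0,0,0],[0,0,0]],
  [32,[0,0,0],[0,0,0]],
  [32,[0,0,0],[0,0,0]],
])

```text
time_s: 3.45
ee_pos: [479.3, -367.8, 143.6]
ee_rot: [179.9, -0.1, 168.7]
force: [-0.6, 0.4, 0.5]
gripper_width: 31.7
gripper_force: 0.0
```

Run:
```python
from h import *
c=camera_info('wrist');im=grab_frame('wrist');s=state();print(s['time_s'],s['ee_pos'],s['ee_rot'],s['gripper_width'])
cv2.imwrite('pics/w2.png',im)
im=im.astype(int);b,g,r=im[...,0],im[...,1],im[...,2]
yy,xx=np.mgrid[:480,:640]
for x in blobs(c,(r-b>25)&(r<140)&(r>1.6*g),20,100,True):
    if x[1]<4000: print(x)
```

```text
3.5 [ 479.41351449 -367.50392927  143.93356658] [ 1.79953579e+02 -3.67974513e-02  1.68776642e+02] 31.868789983195693
(array([281. , 223.1]), np.int32(875), array([ 471.7, -391.8]), np.float64(165.2158436938544), array([16. , 37.6]))
(array([342.5, 241.2]), np.int32(676), array([ 496.8, -345.2]), np.float64(165.1359889296477), array([16.2, 30.8]))
```

View pics/w2.png

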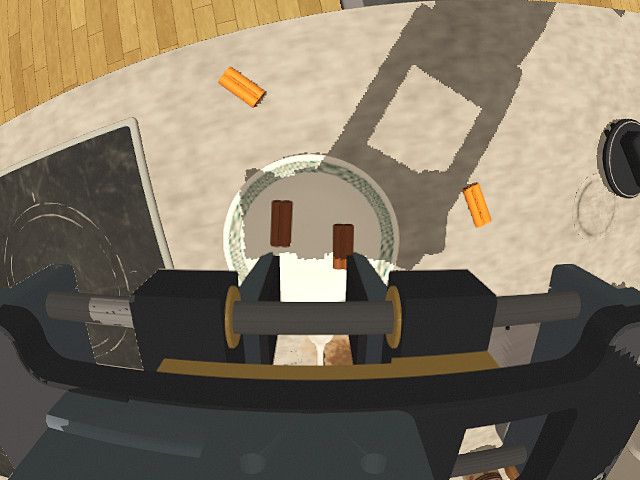

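Both pieces are visible at (281,223) and (342,241), within 3 mm of the top-camera estimate. I'm descending on the piece nearer the grinder.

Call:
move_arm([
  [32,[0.74,0.96,-0.4],[0,0,-0.3]],
  [32,[0,0,-0.9],[0,0,0]],
  [32,[0,0,-0.9],[0,0,0]],
  [32,[0,0,-0.9],[0,0,0]],
  [32,[0,0,-0.9],[0,0,0]],
  [32,[0,0,-0.7],[0,0,0]],
  [32,[0,0,-0.3],[0,0,0]],
  [32,[0,0,-0.18],[0,0,0]],
  [32,[0,0,0],[0,0,0]],
  [32,[0,0,0],[0,0,0]],
  [10,[0,0,0],[0,0,0]],
  [10,[0,0,0],[0,0,0]],
  [10,[0,0,0],[0,0,0]],
  [10,[0,0,0],[0,0,0]],
  [10,[0,0,0],[0,0,0]],
  [10,[0,0,0],[0,0,0]],
], grip_force=10)

```text
time_s: 4.83
ee_pos: [498.6, -345.0, 15.2]
ee_rot: [-180.0, 0.1, 167.5]
force: [-1.1, 0.6, 5.0]
gripper_width: 16.7
gripper_force: 10.0
```

Call:
move_arm([
  [10,[0,0,0.6],[0,0,0]],
  [10,[0,0,1],[0,0,0]],
  [10,[0,0,1],[0,0,0]],
  [10,[0,0,1],[0,0,0]],
  [10,[0,0,1],[0,0,0]],
  [10,[0,0,1],[0,0,0]],
  [10,[0.9,0.85,0.2],[0,0,0]],
  [10,[0.9,0.85,0],[0,0,0]],
  [10,[0.9,0.85,0],[0,0,0]],
  [10,[0.9,0.85,0],[0,0,0]],
  [10,[0.9,0.85,0],[0,0,0]],
  [10,[0.9,0.85,0],[0,0,0]],
  [10,[0.9,0.8,0],[0,0,0]],
  [10,[0,0,0],[0,0,0]],
  [10,[0,0,0],[0,0,0]],
  [10,[0,0,0],[0,0,0]],
])

```text
time_s: 6.17
ee_pos: [654.8, -197.3, 158.8]
ee_rot: [-180.0, -0.1, 167.6]
force: [-0.6, -0.2, 0.0]
gripper_width: 16.7
gripper_force: 10.0
```

Run:
```python
from h import *
c=camera_info('wrist');im=grab_frame('wrist');s=state();print(s['time_s'],s['ee_pos'],s['ee_rot'],s['gripper_width'],s['force'])
for n,a in(('top (656,-196.6)',(656,-196.6)),):
    for k in range(72):
        for R in(36.5,48):
            t=np.radians(k*5); q=px(c,(a[0]+R*np.cos(t),a[1]+R*np.sin(t),118),True); 
            if k%2: cv2.circle(im,tuple(int(v) for v in q.round()),0,(0,0,255),-1)
cv2.imwrite('pics/w3.png',cv2.resize(im[150:380,220:420],None,fx=2.6,fy=2.6,interpolation=cv2.INTER_CUBIC))
```

```text
6.2167 [ 654.5979546  -197.69086122  159.07162333] [-1.79982897e+02 -7.95112423e-02  1.67516721e+02] 16.774566774321464 [-0.21794843 -0.60007352 -0.45626346]
```

View pics/w3.png

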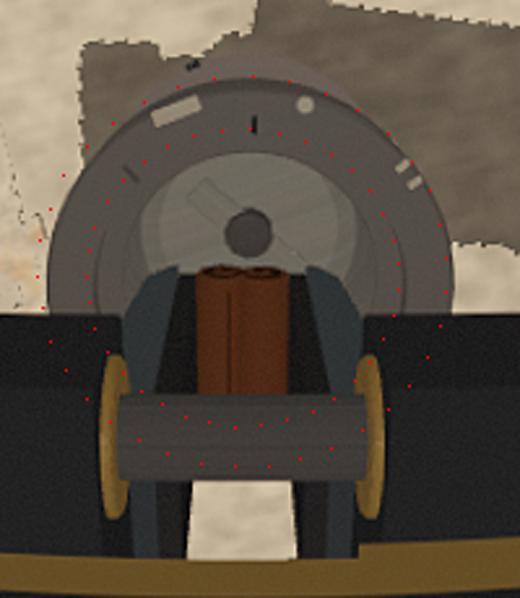

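The wrist view shows the piece held at crop (243,330) over the bowl. The rim sits about 2.5 mm more to +y than I had it, with its gap mark at (175,110) and dot at (305,105). I'm lowering and releasing.

Call:
move_arm([
  [10,[0.04,0.07,-0.6],[0,0,0]],
  [10,[0,0,-0.8],[0,0,0]],
  [10,[0,0,-0.5],[0,0,0]],
  [10,[0,0,0],[0,0,0]],
  [10,[0,0,0],[0,0,0]],
  [26,[0,0,0],[0,0,0]],
  [26,[0,0,0],[0,0,0]],
  [26,[0,0,0],[0,0,0]],
  [26,[0,0,0],[0,0,0]],
  [26,[0,0,0.6],[0,0,0]],
  [26,[0,0,1],[0,0,0]],
  [32,[-0.9,-0.85,0.3],[0,0,0]],
  [32,[-0.9,-0.85,0],[0,0,0]],
  [32,[-0.9,-0.85,0],[0,0,0]],
])

```text
time_s: 7.38
ee_pos: [589.1, -259.5, 160.9]
ee_rot: [-180.0, 0.2, 167.6]
force: [-0.1, -0.0, -0.5]
gripper_width: 31.9
gripper_force: 0.0
```

Run:
```python
from h import *
s=state();print(s['time_s'],s['ee_pos'],s['gripper_width'])
t=camera_info('top');im=grab_frame('top');cv2.imwrite('pics/top1.png',im)
c=camera_info('wrist');w=grab_frame('wrist');cv2.imwrite('pics/w4.png',w);import pickle;pickle.dump((c,t),open('c4.pkl','wb'))
a=cv2.resize(im[125:235,270:380],None,fx=4,fy=4,interpolation=cv2.INTER_CUBIC)
cv2.imwrite('pics/v4.png',np.hstack([a,cv2.resize(w[240:480,440:600],(300,440))]))
im=im.astype(int);b,g,r=im[...,0],im[...,1],im[...,2];yy,xx=np.mgrid[:480,:640]
[print(x) for x in blobs(t,(r-b>25)&(r<140)&(np.hypot(xx-400,yy-255)<30),20,20)]
[print('bowl',x) for x in blobs(t,(r-b>25)&(r<140)&(np.hypot(xx-314,yy-170)<16),70,5)]
```

```text
7.3833 [ 589.11276538 -259.53035168  160.87912081] 31.930685189109262
(array([408.6, 266. ]), np.int32(72), array([ 468.2, -388.5]), np.float64(166.89353675331367), array([14.7, 37.4]))
bowl (array([315.2, 168.1]), np.int32(79), array([ 662.4, -197.8]), np.float64(172.516244493857), array([12., 35.]))
```

View pics/v4.png

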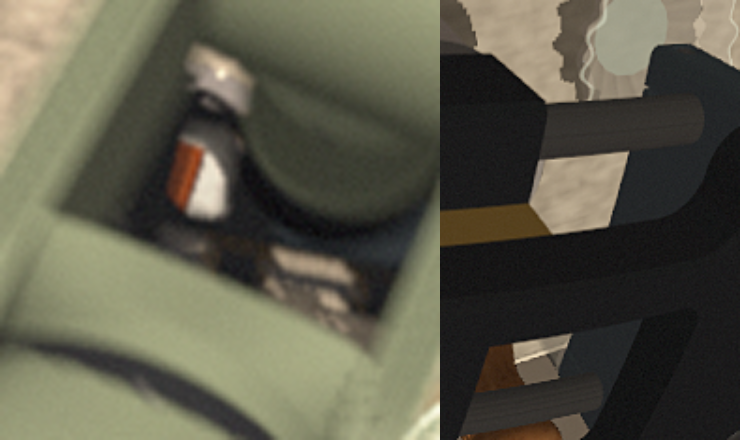

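The first piece lies in the bowl, seen brown in the top crop at (185,175). Now the second.

Call:
move_arm([
  [29,[-0.79,-0.88,0],[0,0,0]],
  [29,[-0.79,-0.88,0],[0,0,0]],
  [29,[-0.79,-0.88,0],[0,0,0]],
  [29,[-0.79,-0.88,0],[0,0,0]],
  [29,[-0.79,-0.88,-0.4],[0,0,-0.1]],
  [29,[-0.79,-0.86,-0.7],[0,0,0]],
  [29,[0,0,-1],[0,0,0]],
  [29,[0,0,-1],[0,0,0]],
  [29,[0,0,-1],[0,0,0]],
  [29,[0,0,-0.9],[0,0,0]],
  [29,[0,0,-0.5],[0,0,0]],
  [29,[0,0,-0.28],[0,0,0]],
  [29,[0,0,0],[0,0,0]],
  [29,[0,0,0],[0,0,0]],
  [10,[0,0,0],[0,0,0]],
  [10,[0,0,0],[0,0,0]],
  [10,[0,0,0],[0,0,0]],
  [10,[0,0,0],[0,0,0]],
  [10,[0,0,0],[0,0,0]],
])

```text
time_s: 9.07
ee_pos: [471.2, -390.8, 15.6]
ee_rot: [-180.0, 0.1, 167.1]
force: [2.0, 0.5, 1.5]
gripper_width: 17.3
gripper_force: 10.0
```

Call:
move_arm([
  [10,[0,0,0.6],[0,0,0]],
  [10,[0,0,1],[0,0,0]],
  [10,[0,0,1],[0,0,0]],
  [10,[0,0,1],[0,0,0]],
  [10,[0,0,1],[0,0,0]],
  [10,[0,0,1],[0,0,0]],
  [10,[0.93,0.98,0.2],[0,0,0]],
  [10,[0.93,0.98,0],[0,0,0]],
  [10,[0.93,0.98,0],[0,0,0]],
  [10,[0.93,0.98,0],[0,0,0]],
  [10,[0.93,0.98,0],[0,0,0]],
  [10,[0.93,0.98,0],[0,0,0]],
  [10,[0.93,0.98,0],[0,0,0]],
  [10,[0.93,0.96,0],[0,0,0]],
  [10,[0,0,0],[0,0,0]],
  [10,[0,0,0],[0,0,0]],
  [10,[0,0,-0.6],[0,0,0]],
  [10,[0,0,-0.8],[0,0,0]],
  [10,[0,0,-0.5],[0,0,0]],
  [10,[0,0,0],[0,0,0]],
])

```text
time_s: 10.73
ee_pos: [653.5, -195.6, 109.2]
ee_rot: [180.0, -0.4, 167.1]
force: [-0.8, 1.2, 0.1]
gripper_width: 17.1
gripper_force: 10.0
```

Call:
move_arm([
  [10,[0,0,0],[0,0,0]],
  [26,[0,0,0],[0,0,0]],
  [26,[0,0,0],[0,0,0]],
  [26,[0,0,0],[0,0,0]],
  [26,[0,0,0],[0,0,0]],
  [26,[0,0,0],[0,0,0]],
  [26,[0,0,0.6],[0,0,0]],
  [26,[0,0,1],[0,0,0]],
  [50,[0,0,1],[0,0,0]],
  [50,[0.4,0,0.6],[0,0,0]],
  [50,[0.8,0,0],[0,0,0]],
  [50,[0.8,0,0],[0,0,0]],
  [50,[0,0,0],[0,0,0]],
  [50,[0,0,0],[0,0,0]],
  [50,[0,0,0],[0,0,0]],
])

```text
time_s: 11.98
ee_pos: [705.8, -194.9, 192.0]
ee_rot: [-180.0, -0.1, 167.2]
force: [0.3, -0.1, 0.3]
gripper_width: 50.0
gripper_force: 0.0
```

Run:
```python
from h import *
import pickle
s=state();print(s['time_s'],s['ee_pos'],s['ee_rot'],s['gripper_width'])
c=camera_info('wrist');w=grab_frame('wrist');cv2.imwrite('pics/w5.png',w);pickle.dump(c,open('c5.pkl','wb'))
q=px(c,(656,-196,118),True);print(q)
x,y=q.astype(int);x0,y0=max(0,x-100),max(0,y-75);print(x0,y0)
cv2.imwrite('pics/v5.png',cv2.resize(w[y0:y0+150,x0:x0+200],None,fx=4,fy=4,interpolation=cv2.INTER_CUBIC))
```

```text
11.9833 [ 705.76411632 -194.92793871  191.97612951] [-1.79998909e+02 -9.83371382e-02  1.67158188e+02] 49.98842115093887
[293.1983515  172.42413451]
193 97
```

View pics/v5.png

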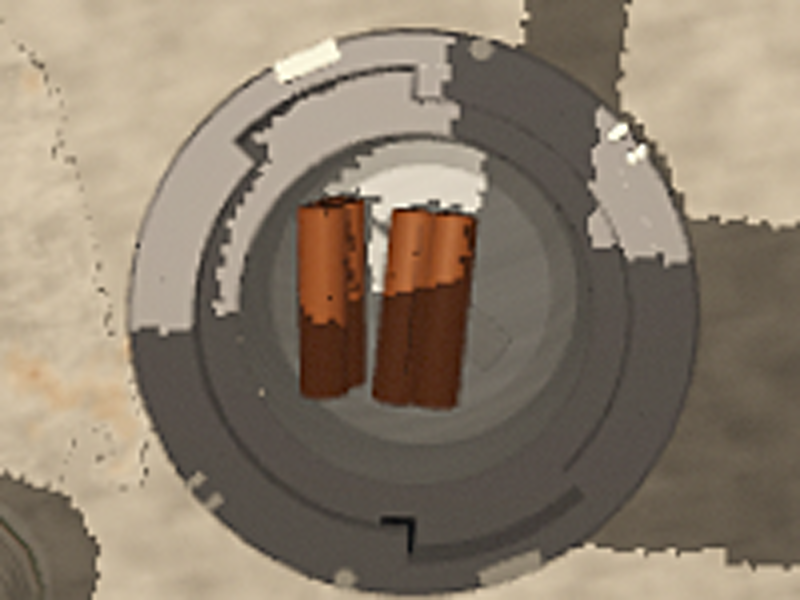

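Both pieces lie in the bowl at crop (330,300) and (425,305). The collar is centred near (413,313), with gap marks at (308,60) and (510,568). I'll take a second look with the tool turned 48 degrees, to cancel the camera mounting error.

Call:
move_arm([
  [50,[-0.06,0.12,0],[0,0,1]],
  [50,[-0.06,0.12,0],[0,0,1]],
  [50,[-0.06,0.12,0],[0,0,1]],
  [50,[-0.06,0.12,0],[0,0,1]],
  [50,[-0.06,0.12,0],[0,0,1]],
  [50,[-0.06,0.12,0],[0,0,1]],
  [50,[-0.06,0.12,0],[0,0,1]],
  [50,[-0.06,0.12,0],[0,0,1]],
  [50,[-0.06,0.12,0],[0,0,1]],
  [50,[-0.06,0.12,0],[0,0,1]],
  [50,[-0.06,0.12,0],[0,0,1]],
  [50,[0,0.12,0],[0,0,1]],
  [50,[0,0,0],[0,0,0]],
  [50,[0,0,0],[0,0,0]],
  [50,[0,0,0],[0,0,0]],
])

```text
time_s: 13.28
ee_pos: [689.6, -159.3, 192.7]
ee_rot: [180.0, -0.0, -144.9]
force: [0.5, -0.7, 0.8]
gripper_width: 50.2
gripper_force: 0.0
```

Run:
```python
from h import *
import pickle
s=state();print(s['time_s'],s['ee_pos'],s['ee_rot'])
c=camera_info('wrist');w=grab_frame('wrist');cv2.imwrite('pics/w6.png',w);pickle.dump(c,open('c6.pkl','wb'))
q=px(c,(656,-196,118),True)
x,y=q.astype(int);x0,y0=max(0,x-100),max(0,y-75);print(x0,y0)
cv2.imwrite('pics/v6.png',cv2.resize(w[y0:y0+150,x0:x0+200],None,fx=4,fy=4,interpolation=cv2.INTER_CUBIC))
c5=pickle.load(open('c5.pkl','rb'))
f=lambda x,y:pt(c5,(193+(x-1.5)/4,97+(y-1.5)/4),118,True)[:2]
for a,b in(((308,60),(510,568)),((481,49),(345,578)),((628,142),(205,490))):
    A,B=f(*a),f(*b);v=A-B;print((A+B)/2,np.linalg.norm(v),np.degrees(np.arctan2(v[1],v[0]))%180)
```

```text
13.2833 [ 689.64967031 -159.27961123  192.67734993] [ 1.79998239e+02 -9.58744208e-03 -1.44946129e+02]
196 96
[ 658.56293831 -195.2098837 ] 92.2277219298251 8.266083335020653
[ 658.7106316  -195.26306033] 92.27721776069508 152.4016056990817
[ 658.58215734 -195.07762159] 92.22774874147393 116.42852072926785
```

View pics/v6.png

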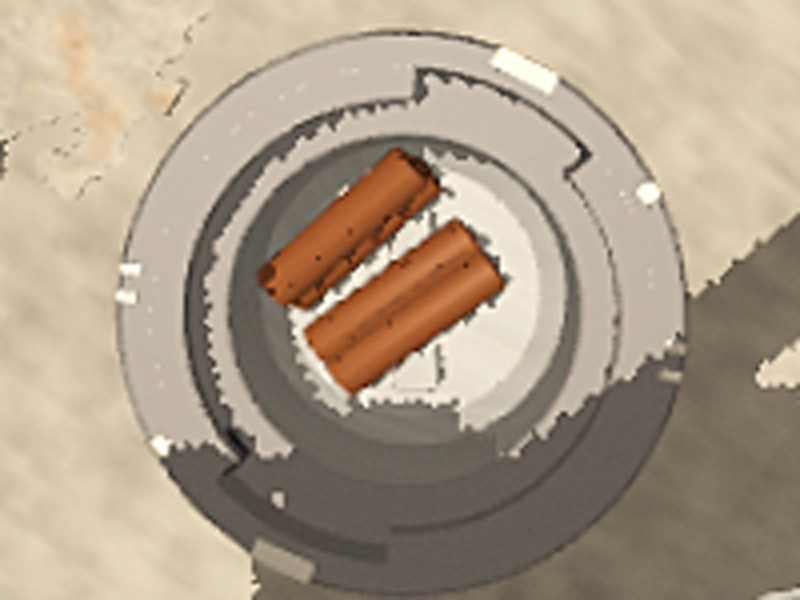

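The second view shows gap marks at crop (524,70) and (283,562), and dots at (649,193) and (161,446).

Run:
```python
from h import *
import pickle
c5=pickle.load(open('c6.pkl','rb'))
f=lambda x,y:pt(c5,(196+(x-1.5)/4,96+(y-1.5)/4),118,True)[:2]
G=[]
for a,b in(((524,70),(283,562)),((649,193),(161,446))):
    A,B=f(*a),f(*b);v=A-B;G.append((A+B)/2);print((A+B)/2,np.linalg.norm(v),np.degrees(np.arctan2(v[1],v[0]))%180)
g1=np.array([658.62,-195.18]);g2=np.mean(G,0)
def Rz(d):
    t=np.radians(d);return np.array([[np.cos(t),-np.sin(t)],[np.sin(t),np.cos(t)]])
# g = G + Rz(yaw) e
A=np.block([[np.eye(2),Rz(167.16)],[np.eye(2),Rz(-144.95)]])
print(np.linalg.solve(A,np.r_[g1,g2]))
```

```text
[ 658.92037149 -195.12209066] 92.70903863355322 8.70566652075496
[ 658.75505856 -195.13048857] 92.63138953239458 152.27482325576074
[ 6.58668384e+02 -1.94908014e+02 -1.32695399e-02  2.75937261e-01]
```

Camera error is below 0.3 mm. The grinder axis is (658.7,-195.0) and the gap direction 8.4°. Now the lid, viewed the same way.

Call:
move_arm([
  [50,[-0.94,0.86,0],[0,0,-0.24]],
  [50,[-0.94,0.86,0],[0,0,-0.24]],
  [50,[-0.94,0.86,0],[0,0,-0.24]],
  [50,[-0.94,0.86,0],[0,0,-0.24]],
  [50,[-0.94,0.86,-0.8],[0,0,-0.24]],
  [50,[-0.94,0.86,-0.8],[0,0,-0.24]],
  [50,[-0.94,0.86,-0.8],[0,0,-0.24]],
  [50,[-0.94,0.86,-0.8],[0,0,-0.24]],
  [50,[0,0,0],[0,0,0]],
  [50,[0,0,0],[0,0,0]],
  [50,[0,0,0],[0,0,0]],
  [50,[0,0,0],[0,0,0]],
])

```text
time_s: 14.33
ee_pos: [504.2, 12.4, 113.6]
ee_rot: [-179.9, 0.2, -152.6]
force: [0.8, 0.6, 0.9]
gripper_width: 49.9
gripper_force: 0.0
```

Run:
```python
from h import *
import pickle
s=state();print(s['time_s'],s['ee_pos'],s['ee_rot'])
c=camera_info('wrist');w=grab_frame('wrist');cv2.imwrite('pics/w7.png',w);pickle.dump(c,open('c7.pkl','wb'))
q=px(c,(468,-24,30),True)
x,y=q.astype(int);x0,y0=max(0,x-100),max(0,y-75);print(x0,y0)
v=cv2.resize(w[y0:y0+150,x0:x0+200],None,fx=4,fy=4,interpolation=cv2.INTER_CUBIC)
cv2.imwrite('pics/v7.png',cv2.convertScaleAbs(v,alpha=1.8,beta=10))
```

```text
14.3333 [504.15117661  12.37357786 113.57511078] [-1.79904325e+02  1.67263107e-01 -1.52575048e+02]
190 94
```

View pics/v7.png

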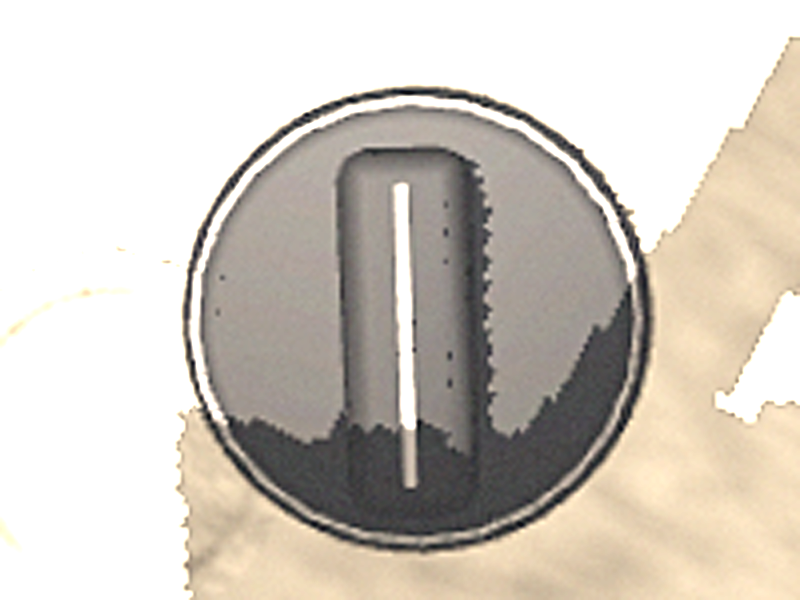

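The lid shows clearly: a cap circle spanning x 184–651 and y 88–550, and a bar stripe from (401,185) to (410,487).

Run:
```python
from h import *
import pickle
c=pickle.load(open('c7.pkl','rb'))
f=lambda x,y,z:pt(c,(190+(x-1.5)/4,94+(y-1.5)/4),z,True)[:2]
A,B=f(401,184,44),f(410,488,44);v=A-B;print('stripe',(A+B)/2,np.linalg.norm(v),np.degrees(np.arctan2(v[1],v[0]))%180)
for n,z,l,r,t,b in(('outer',17,184,651,88,550),('ring',20,190,637,97,541)):
    L,R,T,Bm=f(l,(t+b)/2,z),f(r,(t+b)/2,z),f((l+r)/2,t,z),f((l+r)/2,b,z)
    print(n,(L+R)/2,np.linalg.norm(L-R),(T+Bm)/2,np.linalg.norm(T-Bm))
```

```text
stripe [471.38191267 -20.8641152 ] 50.12905138450726 28.532843014160193
outer [470.37302637 -21.06057394] 85.17582563159739 [471.13010566 -20.41738193] 84.86166645232147
ring [470.41216197 -21.65394911] 80.58473887607373 [471.09705179 -21.06130621] 80.60009311839937
```

Call:
move_arm([
  [50,[-0.66,-0.66,0],[0,0,0.27]],
  [50,[-0.67,-0.67,-0.6],[0,0,0]],
  [50,[0,0,-0.6],[0,0,0]],
  [50,[0,0,0],[0,0,0]],
  [50,[0,0,0],[0,0,0]],
  [50,[0,0,0],[0,0,0]],
])

```text
time_s: 14.88
ee_pos: [470.6, -20.5, 83.4]
ee_rot: [-179.9, 0.1, -151.5]
force: [0.4, -0.1, 0.5]
gripper_width: 49.8
gripper_force: 0.0
```

Call:
move_arm([
  [50,[0,0,0],[0,0,0]],
  [50,[0,0,0],[0,0,0]],
])

```text
time_s: 15.05
ee_pos: [470.0, -20.2, 83.2]
ee_rot: [-179.9, 0.1, -151.4]
force: [-0.2, 0.6, -0.6]
gripper_width: 50.3
gripper_force: 0.0
```

Call:
move_arm([
  [50,[0.02,-0.02,-0.8],[0,0,0]],
  [50,[0,0,-0.8],[0,0,0]],
  [50,[0,0,-0.5],[0,0,0]],
  [50,[0,0,-0.3],[0,0,0]],
  [50,[0,0,0],[0,0,0]],
  [50,[0,0,0],[0,0,0]],
  [40,[0,0,0],[0,0,0]],
  [30,[0,0,0],[0,0,0]],
  [24,[0,0,0],[0,0,0]],
  [16,[0,0,0],[0,0,0]],
  [16,[0,0,0],[0,0,0]],
  [16,[0,0,0],[0,0,0]],
  [16,[0,0,0],[0,0,0]],
  [16,[0,0,0],[0,0,0]],
], grip_force=40)

```text
time_s: 16.22
ee_pos: [469.7, -20.9, 22.9]
ee_rot: [-180.0, 0.0, -151.4]
force: [-1.3, -0.4, 5.1]
gripper_width: 22.0
gripper_force: 40.0
```

Run:
```python
from h import *
s=state();print(s['time_s'],s['ee_pos'],s['ee_rot'],s['force'],s['torque'],s['gripper_width'],s['gripper_force'],s['qpos'])
```

```text
16.2167 [469.66893134 -20.89632193  22.92832313] [-1.79973803e+02  3.96408258e-02 -1.51444629e+02] [-1.25781023 -0.40851027  5.10964054] [ 0.06058583  0.15092046 -0.01087976] 22.017876201719616 40.00140130519867 [-3.94859478e+00  2.14779534e+01  1.17785672e+02 -1.21474562e-03
  4.06888662e+01 -1.22503036e+02]
```

The lid is gripped (22.0 mm, as the bar). Lifting and carrying it above the collar while aligning to 8.4°.

Call:
move_arm([
  [16,[0,0,0.3],[0,0,0]],
  [16,[0,0,0.8],[0,0,0]],
  [16,[0,0,0.9],[0,0,0]],
  [16,[0,0,0.9],[0,0,0]],
  [16,[0,0,0.9],[0,0,0]],
  [16,[0,0,0.9],[0,0,0]],
  [16,[0.5,-0.45,0.9],[0,0,-0.4]],
  [16,[0.75,-0.7,0.4],[0,0,-0.5]],
  [16,[0.75,-0.7,0],[0,0,-0.5]],
  [16,[0.75,-0.7,0],[0,0,-0.5]],
  [16,[0.75,-0.7,0],[0,0,-0.5]],
  [16,[0.75,-0.7,0],[0,0,-0.5]],
  [16,[0.75,-0.7,0],[0,0,-0.5]],
  [16,[0.75,-0.7,0],[0,0,-0.5]],
  [16,[0.75,-0.7,0],[0,0,-0.5]],
  [16,[0.75,-0.7,0],[0,0,-0.5]],
  [16,[0.28,-0.22,0],[0,0,-0.14]],
  [16,[0,0,0],[0,0,0]],
  [16,[0,0,0],[0,0,0]],
  [16,[0,0,0],[0,0,0]],
])

```text
time_s: 17.88
ee_pos: [656.4, -193.9, 172.3]
ee_rot: [179.9, -0.1, -171.6]
force: [0.1, 0.9, -1.4]
gripper_width: 21.4
gripper_force: 40.0
```

Run:
```python
from h import *
import pickle
for i in range(4):
    c=camera_info('wrist');w=grab_frame('wrist');s=state();print(s['time_s'],s['ee_pos'].round(2),s['ee_rot'].round(2),s['force'].round(2),s['torque'].round(2),s['gripper_width'])
pickle.dump((c,s['ee_pos']),open('c8.pkl','wb'));cv2.imwrite('pics/w8.png',w)
# expected lid cap circle at top z ~ TCP-3, for offset measure
t=np.array(s['ee_pos']);g=cv2.cvtColor(w,cv2.COLOR_BGR2GRAY)
u=np.array([np.cos(np.radians(8.4)),np.sin(np.radians(8.4))])
for a in(0,20,160,180,200,270,90,110,250):
    k=np.radians(8.4+a); d=np.array([np.cos(k),np.sin(k)])
    P=[px(c,(*(t[:2]+d*R),t[2]-3),True) for R in range(36,48)]
    print(a,P[7].round(0),[int(g[int(round(p[1])),int(round(p[0]))]) if 0<=p[0]<639 and 0<=p[1]<479 else -1 for p in P])
```

```text
17.9333 [ 656.48 -193.89  172.56] [ 1.7994e+02 -6.0000e-02 -1.7155e+02] [-0.46 -1.07 -1.53] [0.02 0.04 0.03] 21.5802623468565
17.9833 [ 656.64 -193.96  172.76] [ 1.7996e+02 -4.0000e-02 -1.7155e+02] [-0.43  0.6  -1.56] [0.06 0.01 0.02] 21.676603229457584
18.0333 [ 656.82 -194.08  172.89] [ 1.7998e+02 -2.0000e-02 -1.7155e+02] [ 0.13  0.51 -1.93] [ 0.04  0.02 -0.  ] 21.943900730703156
18.0833 [ 656.99 -194.27  172.97] [ 179.99    0.   -171.56] [-0.69 -0.43 -1.13] [0.06 0.04 0.05] 21.55531713789475
0 [312. 352.] [79, 79, 79, 77, 79, 81, 50, 21, 23, 19, 87, 163]
20 [339. 348.] [19, 23, 26, 19, 21, 34, 36, 9, 48, 11, 7, 19]
160 [342. 201.] [27, 26, 39, 85, 18, 23, 21, 55, 81, 81, 81, 81]
180 [312. 195.] [24, 20, 46, 73, 20, 23, 24, 86, 81, 80, 81, 69]
200 [281. 201.] [19, 21, 47, 55, 44, 41, 25, 87, 72, 161, 168, 168]
270 [228. 280.] [31, 23, 28, 26, 29, 30, 29, 33, 31, 28, 27, 26]
90 [396. 280.] [26, 27, 30, 26, 27, 26, 26, 30, 27, 31, 24, 30]
110 [392. 252.] [27, 24, 18, 34, 65, 18, 24, 71, 92, 95, 96, 93]
250 [231. 252.] [24, 22, 18, 80, 25, 15, 152, 186, 187, 181, 175, 171]
```

Run:
```python
from h import *
import pickle
from scipy.optimize import least_squares
def ring(c,g,ctr,z,base,angs):
    pts=[]
    for a in angs:
        k=np.radians(base+a);d=np.array([np.cos(k),np.sin(k)]);Rs=np.arange(35,43,.2)
        P=np.array([px(c,(*(ctr+d*R),z),True) for R in Rs],np.float32)
        v=cv2.remap(g,P[:,0].reshape(1,-1),P[:,1].reshape(1,-1),cv2.INTER_CUBIC)[0].astype(float)
        m=(Rs>37)&(Rs<41.6); i=np.where(m)[0][np.argmax(v[m])]
        if v[i]>v[np.argmin(abs(Rs-(Rs[i]-1.6)))]+12 and v[i]>v[np.argmin(abs(Rs-min(Rs[i]+1.6,42.8)))]+12: pts.append((a,Rs[i],ctr+d*Rs[i]))
    return pts
g7=cv2.imread('pics/w7.png',0);c7=pickle.load(open('c7.pkl','rb'))
p=ring(c7,g7,np.array([471.,-21.]),20,28.5,range(0,360,6))
Q=np.array([x[2] for x in p]);r=least_squares(lambda q:np.hypot(*(Q-q[:2]).T)-q[2],[471,-21,39],loss='soft_l1',f_scale=.3);print('lid',len(p),r.x,np.abs(r.fun).mean())
R0=r.x[2]
c8,t=pickle.load(open('c8.pkl','rb'));g8=cv2.imread('pics/w8.png',0)
p=ring(c8,g8,t[:2],t[2]-2.9,8.4,range(90,272,4));print([(x[0],round(x[1],1)) for x in p])
Q=np.array([x[2] for x in p]);r=least_squares(lambda q:np.hypot(*(Q-q).T)-R0,t[:2],loss='soft_l1',f_scale=.3);o=r.x-t[:2];print('offset in hand',o,np.abs(r.fun).mean())
s=state();print(s['ee_pos'])
```

```text
lid 60 [471.17787095 -20.91087198  39.8718094 ] 0.1351655257137433
[(98, np.float64(40.2)), (102, np.float64(40.2)), (106, np.float64(40.0)), (110, np.float64(39.6)), (114, np.float64(39.6)), (118, np.float64(39.8)), (122, np.float64(39.6)), (126, np.float64(39.4)), (130, np.float64(39.2)), (134, np.float64(39.4)), (138, np.float64(39.0)), (142, np.float64(38.8)), (146, np.float64(39.0)), (150, np.float64(39.0)), (154, np.float64(38.6)), (158, np.float64(38.8)), (162, np.float64(38.8)), (166, np.float64(38.6)), (170, np.float64(38.4)), (174, np.float64(38.4)), (178, np.float64(38.6)), (182, np.float64(38.6)), (186, np.float64(38.2)), (190, np.float64(38.2)), (194, np.float64(38.6)), (198, np.float64(38.4)), (202, np.float64(38.2)), (206, np.float64(38.2)), (210, np.float64(38.6)), (214, np.float64(38.4)), (218, np.float64(38.4)), (222, np.float64(38.6)), (226, np.float64(38.6)), (230, np.float64(38.6)), (234, np.float64(38.6)), (238, np.float64(38.8)), (242, np.float64(39.2)), (246, np.float64(39.0)), (250, np.float64(38.8)), (254, np.float64(39.0)), (258, np.float64(39.2)), (262, np.float64(39.0))]
offset in hand [1.3281854  0.67510026] 0.12778874917380464
[ 656.99030692 -194.27491038  172.97135676]
```

Call:
move_arm([
  [16,[0,-0.02,-0.5],[0,0,0]],
  [16,[0,0,-0.5],[0,0,0]],
  [16,[0,0,0],[0,0,0]],
  [16,[0,0,0],[0,0,0]],
  [16,[0,0,0],[0,0,0]],
  [16,[0,0,0],[0,0,0]],
])

```text
time_s: 18.58
ee_pos: [658.0, -195.6, 148.6]
ee_rot: [-180.0, 0.1, -171.6]
force: [-0.1, 0.2, -1.0]
gripper_width: 21.6
gripper_force: 40.0
```

Call:
move_arm([
  [16,[0,0,0],[0,0,0]],
  [16,[0,0,0],[0,0,0]],
])

```text
time_s: 18.75
ee_pos: [657.8, -195.6, 148.2]
ee_rot: [-180.0, 0.1, -171.6]
force: [-0.1, -0.1, -1.4]
gripper_width: 21.7
gripper_force: 40.0
```

Call:
move_arm([
  [16,[0,0,0],[0,0,0]],
  [16,[0,0,0],[0,0,0]],
])

```text
time_s: 18.92
ee_pos: [657.6, -195.6, 147.7]
ee_rot: [-180.0, 0.0, -171.6]
force: [0.2, 0.0, -1.5]
gripper_width: 21.8
gripper_force: 40.0
```

Call:
move_arm([
  [16,[-0.01,0.01,-0.16],[0,0,0]],
  [16,[0,0,-0.16],[0,0,0]],
  [16,[0,0,-0.1],[0,0,0]],
  [16,[0,0,-0.1],[0,0,0]],
  [16,[0,0,0],[0,0,0]],
  [16,[0,0,0],[0,0,0]],
  [16,[0,0,0],[0,0,0]],
])

```text
time_s: 19.5
ee_pos: [657.3, -195.3, 134.4]
ee_rot: [180.0, -0.0, -171.6]
force: [-0.5, -0.8, -1.7]
gripper_width: 21.9
gripper_force: 40.0
```

The lugs are in the gaps: 6.5 mm below lip height with no contact force. Seating now.

Call:
move_arm([
  [16,[0,0,-0.1],[0,0,0]],
  [16,[0,0,-0.1],[0,0,0]],
  [16,[0,0,-0.06],[0,0,0]],
  [16,[0,0,-0.02],[0,0,0]],
  [16,[0,0,0],[0,0,0]],
  [16,[0,0,0],[0,0,0]],
  [16,[0,0,0],[0,0,0]],
  [16,[0,0,0],[0,0,0]],
])

```text
time_s: 20.17
ee_pos: [657.3, -195.3, 128.5]
ee_rot: [-180.0, 0.0, -171.6]
force: [-1.9, 1.0, 6.1]
gripper_width: 21.7
gripper_force: 40.0
```

Seated with 6 N on the rim. Turning clockwise 36° about the lid axis.

Call:
move_arm([
  [16,[0,0.002,0],[0,0,-0.3]],
  [16,[0,0.002,0],[0,0,-0.5]],
  [16,[0,0.002,0],[0,0,-0.5]],
  [16,[0,0.002,0],[0,0,-0.5]],
  [16,[0,0.002,0],[0,0,-0.5]],
  [16,[0,0.002,0],[0,0,-0.5]],
  [16,[0,0.002,0],[0,0,-0.5]],
  [16,[0,0.002,0],[0,0,-0.5]],
  [16,[0.001,0.002,0],[0,0,-0.5]],
  [16,[0.001,0.002,0],[0,0,-0.5]],
  [16,[0.001,0.002,0],[0,0,-0.5]],
  [16,[0.001,0.002,0],[0,0,-0.5]],
  [16,[0.001,0.002,0],[0,0,-0.5]],
  [16,[0.001,0.002,0],[0,0,-0.5]],
  [16,[0,0.002,0],[0,0,-0.5]],
  [16,[0,0.002,0],[0,0,-0.5]],
  [16,[0,0.002,0],[0,0,-0.5]],
  [16,[0,0,0],[0,0,-0.5]],
  [16,[0,0,0],[0,0,-0.2]],
  [16,[0,0,0],[0,0,0]],
])

```text
time_s: 21.83
ee_pos: [657.6, -195.6, 128.5]
ee_rot: [-179.9, 0.1, 152.4]
force: [-1.9, -1.9, 4.8]
gripper_width: 21.4
gripper_force: 40.0
```

Call:
move_arm([
  [16,[0,0,0],[0,0,0]],
  [16,[0,0,0],[0,0,0]],
  [16,[0,0,0],[0,0,0]],
  [16,[0,0,0],[0,0,0]],
  [16,[0,0,0],[0,0,0]],
  [16,[0,0,0],[0,0,0]],
])

```text
time_s: 22.33
ee_pos: [657.6, -195.7, 128.5]
ee_rot: [-179.9, 0.1, 152.4]
force: [-2.0, -2.0, 4.6]
gripper_width: 21.7
gripper_force: 40.0
```

Run:
```python
from h import *
s=state();print(s['time_s'],s['ee_pos'],s['ee_rot'],s['force'],s['torque'],s['gripper_width'])
c=camera_info('wrist');w=grab_frame('wrist');cv2.imwrite('pics/w9.png',w)
t=camera_info('top');m=grab_frame('top');im=m.astype(int);cv2.imwrite('pics/top9.png',m)
```

```text
22.3333 [ 657.58195305 -195.67497369  128.45064328] [-1.79919329e+02  1.11165289e-01  1.52408842e+02] [-2.0448142  -1.99075148  4.60083579] [-0.27433426  0.43392916  0.11393416] 21.743662852677275
```

The tool has turned 36.0°, the lid is still seated, and the moment about z is 0.114 N m, matching the spring at halfway. Handing in.

```bash
python3 -c "
from workcell import *
print(job_done())"
```

```text
the job is handed in; nothing more can be done
None
```

I handed the job in at 22 s with both cinnamon pieces in the bowl and the lid seated, turned 36° clockwise (halfway) and held there against its spring, short of the click.

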